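Clamp the pill bottle and hold its safety cap off for someone with one free hand

ROBOT

A 6-joint arm with a two-finger parallel gripper is mounted at the origin on a cart in front of the work surface, level with it; the furniture and walls round the work are solid. World frame = base frame: x ahead of the robot, y to its left, z up, the work surface at z = 0. Lengths are in mm, angles in rad, forces in N, time in s.
With the tool pointing down it reaches from about 350 to 875 mm from the base axis. Payload 4.2 kg.
Tool frame: the origin (TCP) lies midway between the tips of the shut fingers; the grasp point (between the pads) lies 19 mm behind it (arm.tcp_to_grasp is the distance from the TCP to the grasp point, in mm); z points along the fingers, y is the line along which they close (so a half turn about z gives the same grasp; the last joint's range is limited). The gripper opens to 85 mm and grips with 20 to 120 N. Pads are 22 mm wide; open, the fingers measure 114 mm over their backs; the gripper's body (76 mm by 85 mm) begins 54 mm behind the grasp point. The pads swing forward as they close: fully open they stand 13 mm farther back than shut.
Start: joints at [1.589, 0.385, 0.008, 0, -1.194, -0.259], TCP at [149.018, 606.954, 231.312] pointing down, gripper open.
Joint ranges: [-3.14, 3.14], [-1.21, 2.06], [-1.07, 1.41], [-3.16, 2.05], [-2.99, -0.16], [-3.1, 3.1]. Speed limits (rad/s): [2.79, 2.79, 3.14, 3.14, 3.14, 3.14].

INTERFACE

Orientations are given as a unit quaternion [x, y, z, w].
In Python, from bench import arm, imaging, job, models gives the robot as it stands.
- The arm moves only by the tool arm_command, never from a script. Its argument "rows" is a list of rows, each an object with "grip": the opening, from 0 (shut) to 1 (fully open); "linear": the shift along the tool's x, y, z in mm, a list of three; "rot": the turn, a rotation vector about the tool's x, y, z in rad, a list of three. In form: [{"grip": grip, "linear": [tx, ty, tz], "rot": [rx, ry, rz]}, ...]. A call has 1 to 10 rows; each row is the pose to reach, as a shift and turn from the pose commanded when the call began, along the tool's axes at that moment; what a row does not reach only later rows make up. A row lasts 1/8 s, in which the tool goes at most 62.5 mm and 10.7 degrees, less where a joint would pass 70% of its speed; a pose out of reach is approached as far as the arm can. A call with a gripper value outside its range is refused whole. The fingers move at their own pace and stop on an object; the grip force is fixed at half the most. Time passes only in rows, so rows that repeat a pose let the fingers close. It gives the time, the measured TCP pose, the force, the opening and the grip force at its end, in the units of the state.
- arm.read_state(): the state, without advancing time (a new reading comes with each control period).
- imaging.get_image(name): name is "side" or "top"; returns a dict with "frame" (400x640x3 uint8, red, green, blue), "fx", "fy", "cx", "cy" (pixels), "k1" (the pictures are not rectified: a ray, as slopes to the right and down, at radius r is drawn at 1 + k1 r^2 times it, then the intrinsics apply), "extrinsics" (4x4, takes a point from world to camera coordinates). Camera axes: x right, y down, z forward; pixel columns grow to the right and rows downward; lengths in mm; the calibration is good to about 2 mm. A picture is of the moment at which its call begins. There is no depth.
- job.job_done(): hands the job in; it is judged then, once.
Trained networks look in a picture, given as the dict that the camera call returned (one of the last four; its "shot" number tells which), for a name from the list of things; names that differ only in an ending like _2 or _b are one class to them, and where a whole thing is asked for, a point or a joint stands for the part that bears it (a point fixed in the world has none). Each returns a list of dicts, best first, with "score" (0 to 1); they miss things now and then, are a little off and sometimes report something else, mostly with a low value. They report only what shows in the picture. A call takes as long as a camera call. They do not tell look-alikes from the thing itself.
- models.spot_in(picture, query): "rect" ([left, top, right, bottom] in pixels, round what is visible of it).
- models.tip_of(picture, query): "pixel" ([column, row] in pixels: a listed point, or the origin of a listed thing).
The state is a dict: "clock": time; "joints": joint angles; "joint_vel": joint speeds; "joint_efforts": joint torques, N m; "position": TCP position; "ee_rot": TCP orientation; "contact_force": force on the tool from outside, world axes, zero at the start; "wrist_torque": the same for the moment, N m; "gripper_width": finger opening in mm; "grasp_force": force on a finger pad.
Only numpy, scipy, OpenCV 4.12 (cv2) and the standard library are available. Lean on these libraries where they do the work, as an engineer would, in place of code of your own. Each camera call takes 0.05 s, during which the arm holds its last target. There are 200 camera calls.

TASK

Open the pill bottle for someone who has only one hand free: swing the red-knobbed lever of the bottle clamp all the way over to its stop so that the pad grips the bottle, and let the lever spring back by itself. Then press the white safety cap down, turn it anticlockwise while it is down, about a sixth of a turn, lift it off, and finish while still holding the cap level, about 8 cm straight above the open bottle, so the tablets can be reached. Leave the bottle upright in the clamp and do not disturb the mug, the clock or the notebook.

Things in the scene. Friction and masses are not known exactly. Their poses are not given: they have to be found in the camera images.
- clamp: grey bottle clamp fixed on the bureau flap; base 80 mm (own x) by 160 mm (own y), its top 12 mm above the flap. Origin: on the flap under the clamped bottle's axis; z up. Fixed V jaw on the +y side (60 mm high, reaching 45 mm from the origin), plunger and pad on the -y side (64 mm high), lever at the -y end. Yaw varies.
- lever_knob (a point): centre of the red ball knob (26 mm across) at the top of the clamp's steel lever (stem 10 mm thick); it stands 125 mm from the lever's hinge. At rest it is 147 mm from the bottle's place towards the clamp's -y and 140 mm above the flap.
- lever_hinge (a point): the lever's hinge, 30 mm above the flap, 87 mm from the clamp's origin towards its -y; the hinge line runs along the clamp's x
- lever (a joint): lever angle in rad: 0 at rest (leaning 0.5 rad outwards, to the clamp's -y, away from the bottle), grows as the knob is swung towards the bottle (clamp's +y) and ends at a stop at 0.70 (leaning 0.2 rad towards the bottle). A spring brings it back to 0 when it is let go. The knob needs 1 N at first, about 7 N to move the plunger and 13 N near the stop.
- plunger (a joint): advance of the plunger in m, 0 to 0.0155: the lever's nose pushes it towards the bottle, and a friction brake keeps it there when the lever returns. It starts at 0 to 0.003 and stands at about 0.014 after a full stroke.
- pad (a joint): how far the pad on the plunger is pressed back on its spring, in m: 0 when free, about 0.003 to 0.005 (some 20 to 25 N) when the bottle is gripped
- bottle: amber plastic pill bottle with a paper label and white tablets inside, standing loosely in the clamp on its base plate; body 38 mm across, 88 mm tall to the open mouth (33 mm across) under the cap. Origin: centre of its underside, z up. The clamp moves it 2 to 5 mm to the clamp's origin. Unclamped, it may turn along with the cap. The tablets are part of it.
- cap: white ribbed push-and-turn cap, a loose part: 47 mm across, 30 mm high, 42 g. Origin: centre of its underside, z up; seated 68 mm above the bottle's origin. Inner spring: 5 N at once, 11 N at the bottom. Pressed down 3.3 mm or more (solid at 6 mm) it turns anticlockwise seen from above; after 35 to 85 degrees, best 60, it lifts straight off; at 90 it meets a stop.
- cap_top (a point): centre of the cap's flat top, 30 mm above the cap's origin, 110 mm above the flap when seated
- mug: white spotted mug, 92 mm across, 93 mm high, a bystander at the left; origin: centre of its underside
- clock: small black travel clock, 42 x 61 x 79 mm, a bystander behind the work; origin: centre of its underside
- notebook: small red notebook, 125 x 80 x 10 mm, lying behind the work, a bystander; origin: centre of its underside
Things that resemble listed ones, but are neither listed nor needed, are in the scene too. Of the things that look like the cap, the largest one is meant.

How it is judged (in metres and radians):
On the way, in this order (a step that is already met when the one before it is completed fails the run):
1. the lever is swung to its stop (0.64 rad or more of 0.70) (value of joint lever above 0.64 rad), for 0.05 s.
2. the lever has sprung back and the pad still grips the bottle (value of joint lever below 0.08 rad and value of joint plunger above 0.01 m and value of joint pad above 0.002 m), for 0.2 s.
3. the cap is pressed down at least 2.5 mm (z of cap in the frame of bottle below 0.0655 m), for 0.1 s.
4. the cap is turned at least 0.5 rad against the bottle before it rises (angle between the x axis of cap and the x axis of bottle, either way round above 0.5 rad and z of cap in the frame of bottle below 0.071 m), for 0.05 s.
At the end, for the whole second after the job is handed in: Cap held still by the fingers alone, level within 0.3 rad, underside 3-16 cm above the mouth and within 4 cm of the bottle's axis; bottle upright within 0.1 rad, within 8 mm of its place, raised under 12 mm, gripped (pad back over 2 mm, plunger over 10 mm); lever below 0.08 rad (all of step 2 and z of cap in the frame of bottle between 0.118 and 0.248 m and horizontal distance between cap and bottle below 0.04 m and angle between cap's own z axis and vertical below 0.3 rad and contact force between the fingers and cap above 1 N and contact force between cap and bottle below 0.1 N and linear speed of cap below 0.03 m/s and angle between bottle's own z axis and vertical below 0.1 rad and horizontal distance between bottle and clamp below 0.008 m and z of bottle in the frame of clamp between 0.008 and 0.024 m); the arm keeps its last pose, push and grip.
It fails at once if the mug is pushed by more than 2 cm (distance of mug from where it was at the start of the episode above 0.02 m).
It fails at once if the clock is pushed by more than 2 cm (distance of clock from where it was at the start of the episode above 0.02 m).
It fails at once if the notebook is pushed by more than 2 cm (distance of notebook from where it was at the start of the episode above 0.02 m).
It fails at once if the bottle is tipped by more than 0.25 rad (angle between bottle's own z axis and vertical above 0.25 rad).
It also fails if it takes over 58 s, if anything falls off the work surface, if the arm or the gripper's body presses on something with over 40 N, if the wrist force passes 120 N, or if a joint passes its speed limit or range.

## Working session

There is one attempt and no reset: what is moved stays moved. The work goes in short steps, Python scripts to look and compute and a tool call to move; the robot and the scene stay as the last step left them, time stands still between calls to the robot, and variables do not carry over. Pictures are saved under pics/ and viewed, at most 10 in all, crops included, and the job is handed in when it is done.

Besides the shell and the picture viewer there is one more tool, called after ">>>" as name(argument=value, ...), one argument or row to a line, values as JSON. arm_command: Moves the arm, as the interface text tells. Its arguments: {"type":"object","properties":{"rows":{"type":"array"}},"required":["rows"]}

```bash
mkdir -p pics; ls; cat > h.py <<'E'
import numpy as np, cv2
from bench import arm, imaging, job, models
from scipy.spatial.transform import Rotation as R
def ray(p,px):
    d=np.array([(px[0]-p["cx"])/p["fx"],(px[1]-p["cy"])/p["fy"]]); s=d.copy()
    for _ in range(20): s=d/(1+p["k1"]*(s@s))
    E=np.array(p["extrinsics"]); v=E[:3,:3].T@np.array([s[0],s[1],1]); c=-E[:3,:3].T@E[:3,3]
    return c,v/np.linalg.norm(v)
def proj(p,X):
    E=np.array(p["extrinsics"]); c=E[:3,:3]@np.array(X)+E[:3,3]; s=c[:2]/c[2]; s=s*(1+p["k1"]*(s@s))
    return np.array([s[0]*p["fx"]+p["cx"],s[1]*p["fy"]+p["cy"]])
def tri(rs):
    A=np.zeros((3,3));b=np.zeros(3)
    for c,v in rs:
        P=np.eye(3)-np.outer(v,v);A+=P;b+=P@c
    X=np.linalg.solve(A,b); return X,[np.linalg.norm((np.eye(3)-np.outer(v,v))@(X-c)) for c,v in rs]
def onz(r,z): c,v=r; return c+v*(z-c[2])/v[2]
E
python3 - <<'E'
from h import *
for n in("side","top"):
    p=imaging.get_image(n); cv2.imwrite(f"pics/{n}0.png",p["frame"][:,:,::-1])
    E=np.array(p["extrinsics"]);print(n,(-E[:3,:3].T@E[:3,3]).round())
    for q in("lever_knob","lever_hinge","cap_top","clamp","bottle","mug","clock","notebook"):
        print(q,[(np.round(d["pixel"]).tolist(),round(d["score"],2)) for d in models.tip_of(p,q)[:4]])
    print("cap rect",[(np.round(d["rect"]).tolist(),round(d["score"],2)) for d in models.spot_in(p,"cap")[:5]])
print(arm.read_state())
E
```

```text
pics
side [ 464. -453.  527.]
lever_knob [([304.0, 224.0], 0.73)]
lever_hinge [([301.0, 254.0], 0.58)]
cap_top [([286.0, 192.0], 0.88), ([246.0, 252.0], 0.8), ([238.0, 230.0], 0.76)]
clamp [([293.0, 238.0], 0.78), ([432.0, 282.0], 0.15)]
bottle [([296.0, 236.0], 0.66)]
mug [([250.0, 196.0], 0.86), ([298.0, 238.0], 0.69)]
clock [([433.0, 286.0], 0.88), ([291.0, 207.0], 0.57)]
notebook [([395.0, 231.0], 0.63)]
cap rect [([279.0, 188.0, 304.0, 215.0], 0.98), ([237.0, 227.0, 251.0, 245.0], 0.76), ([241.0, 246.0, 260.0, 267.0], 0.62)]
top [ 407.  296. 1015.]
lever_knob [([393.0, 221.0], 0.71)]
lever_hinge []
cap_top [([333.0, 226.0], 0.78), ([322.0, 271.0], 0.66), ([352.0, 264.0], 0.39)]
clamp [([331.0, 234.0], 0.84)]
bottle [([336.0, 154.0], 0.41)]
mug [([257.0, 265.0], 0.91)]
clock []
notebook [([332.0, 157.0], 0.66), ([329.0, 229.0], 0.6)]
cap rect [([345.0, 264.0, 356.0, 274.0], 0.7), ([321.0, 216.0, 344.0, 240.0], 0.51), ([314.0, 272.0, 324.0, 278.0], 0.48)]
{'clock': 1.0, 'joints': array([ 1.58856334e+00,  3.84674004e-01,  7.90975247e-03,  3.11720185e-05,
       -1.19401635e+00, -2.58633123e-01]), 'joint_vel': array([-0.00077908, -0.00131153, -0.00021764,  0.00017603, -0.00075227,
       -0.00047191]), 'joint_efforts': array([ 1.31981851e-04, -3.92093110e+01,  1.88615477e+01,  4.19052377e+00,
       -3.12374759e-04, -5.59516167e-07]), 'position': array([149.04906936, 606.94793453, 231.33624051]), 'ee_rot': array([ 9.92757390e-01, -1.20136444e-01,  1.32713313e-05, -9.78483544e-06]), 'contact_force': array([ 0.01762974, -0.06343009,  0.0993836 ]), 'wrist_torque': array([0.0034662 , 0.02974008, 0.02283728]), 'grasp_force': 0.0, 'gripper_width': 85.59248017336044}
```

```bash
python3 - <<'E'
import cv2,numpy as np
s=cv2.imread("pics/side0.png");t=cv2.imread("pics/top0.png")
a=cv2.resize(s[150:310,200:460],(800,492));b=cv2.resize(t[120:300,220:440],(733,600))
cv2.imwrite("pics/a.png",a);cv2.imwrite("pics/b.png",b)
E
python3 - <<'E'
from h import *
import cv2
E
```

```text
(no output)
```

View pics/a.png

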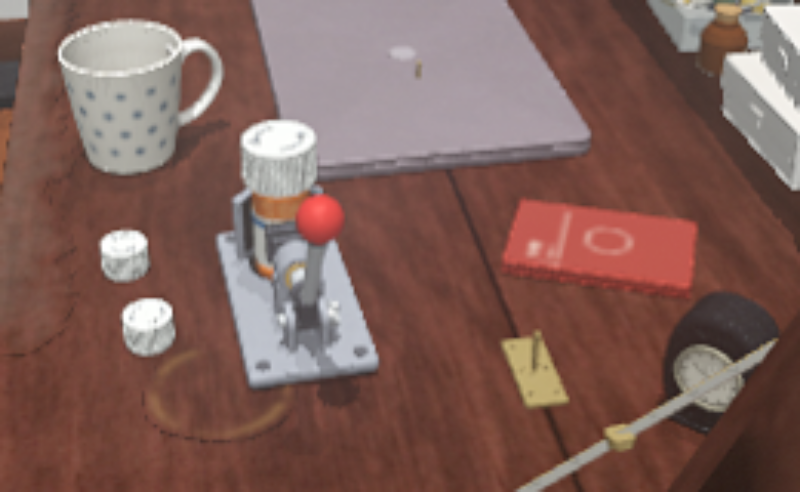

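View pics/b.png

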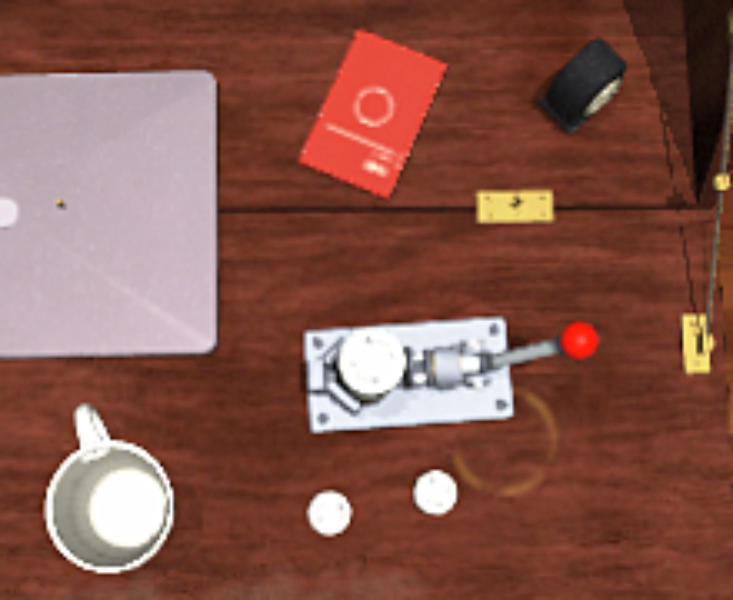

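```bash
python3 - <<'E'
from h import *
s=imaging.get_image("side");t=imaging.get_image("top")
g=lambda p,q,near:min(models.tip_of(p,q),key=lambda d:np.hypot(*(np.array(d["pixel"])-near)))["pixel"]
for q,ns,nt in(("cap_top",(286,192),(333,226)),("lever_knob",(304,224),(393,221)),("mug",(250,196),(257,265)),("clamp",(293,238),(331,234))):
    try:
        a=g(s,q,ns);b=g(t,q,nt);X,e=tri([ray(s,a),ray(t,b)]);print(q,X.round(1),np.round(e,1),np.round(a,1),np.round(b,1))
    except Exception as ex: print(q,ex)
for px in((332,157),): print("nb",onz(ray(t,px),10).round())
print("clock",onz(ray(s,(433,286)),0).round())
E
```

```text
cap_top [514.1 271.5 113.7] [2.2 2.2] [287.5 194.2] [333.3 230.5]
lever_knob [522.5 125.7 113.1] [12. 12.] [292.7 239.3] [394.5 220.4]
mug [435.  471.6  10.9] [3.2 3.2] [249.3 193.4] [255.5 266.5]
clamp [524.1 282.8  -3.7] [0.8 0.8] [293.5 240. ] [327.9 231.4]
nb [725. 270.  10.]
clock [756.  96.   0.]
```

```bash
python3 - <<'E'
from h import *
s=imaging.get_image("side");t=imaging.get_image("top")
def red(p,n,r=8):
    f=p["frame"].astype(int);m=(f[:,:,0]>150)&(f[:,:,1]<90)&(f[:,:,2]<90)
    yy,xx=np.nonzero(m);k=np.hypot(xx-n[0],yy-n[1])<r;return np.array([xx[k].mean(),yy[k].mean()]),k.sum()
a,na=red(s,(304,221),10);b,nb=red(t,(394,222))
K,e=tri([ray(s,a),ray(t,b)]);print("knob",K.round(1),np.round(e,1),a,b,na,nb)
# cap: top picture circle & side
for p,n in((t,(332,228)),(s,(290,200))):
    f=p["frame"].astype(int);m=((f.min(2)>140)&(f.max(2)-f.min(2)<45)).astype(np.uint8)
    nl,l,st,c=cv2.connectedComponentsWithStats(m);i=l[n[1],n[0]];print(st[i],c[i])
    print([(np.round(d["pixel"],1).tolist(),round(d["score"],2)) for d in models.tip_of(p,"cap_top")[:4]])
# base corners in top picture crop coords -> world z=12
C=[(305,333),(506,318),(512,417),(313,432)]
W=[onz(ray(t,(220+x*220/733,120+y*.3)),12)[:2] for x,y in C];print(np.round(W))
v1=W[0]-W[1];v2=W[3]-W[2];print("yaw of +y",[np.degrees(np.arctan2(-v[0],v[1])) for v in(v1,v2)],np.linalg.norm(v1))
E
```

```text
knob [528.9 132.9 141.2] [1.2 1.2] [303.48666667 220.51333333] [393.70526316 221.69473684] 150 95
[ 311  215   75   35 1589] [343.72183763 231.63813719]
[([329.8, 227.0], 0.87), ([351.3, 264.9], 0.64), ([321.3, 269.0], 0.49)]
[ 276  141  116   76 5517] [328.20590901 174.73735726]
[([288.7, 192.4], 0.73), ([236.7, 227.5], 0.58), ([245.9, 254.0], 0.49)]
[[552. 326.]
 [563. 166.]
 [484. 164.]
 [474. 320.]]
yaw of +y [np.float64(3.7827534157548786), np.float64(3.71265661709355)] 159.91939199191688
```

```bash
python3 - <<'E'
from h import *
s=imaging.get_image("side");t=imaging.get_image("top")
c=lambda x,y:(220+x*.3001,120+y*.3)
d=lambda x,y:(200+x*.325,150+y*.3252)
print("bead",tri([ray(s,d(620,437)),ray(t,c(722,182))]))
print("plate",onz(ray(t,c(697,343)),5))
print("rod lo?",[onz(ray(t,c(709,335)),z).round() for z in(5,30)])
print("cap c",onz(ray(t,c(372,362)),110).round(1))
E
```

```text
bead (array([657.23711338,   6.24551156,  81.03569061]), [np.float64(2.170781492242029), np.float64(2.1707814922420825)])
plate [542.18256663  12.29915334   5.        ]
rod lo? [array([549.,   2.,   5.]), array([545.,   9.,  30.])]
cap c [516.9 275.3 110. ]
```

>>> arm_command(
  rows=[
    {"grip": 0, "linear": [40, 33, 0], "rot": [0, 0, -0.03]},
    {"grip": 0, "linear": [90, 75, 0], "rot": [0, 0, -0.06]},
    {"grip": 0, "linear": [140, 116, 0], "rot": [0, 0, -0.1]},
    {"grip": 0, "linear": [190, 157, 0], "rot": [0, 0, -0.14]},
    {"grip": 0, "linear": [240, 199, 0], "rot": [0, 0, -0.18]},
    {"grip": 0, "linear": [290, 240, 0], "rot": [0, 0, -0.22]},
    {"grip": 0, "linear": [340, 282, 0], "rot": [0, 0, -0.25]},
    {"grip": 0, "linear": [390, 323, 0], "rot": [0, 0, -0.28]},
    {"grip": 0, "linear": [440, 365, 0], "rot": [0, 0, -0.305]},
    {"grip": 0, "linear": [495, 410, 0], "rot": [0, 0, -0.305]},
  ],
)

```text
clock: 3.05
position: [516.1, 111.8, 231.8]
ee_rot: [0.999, 0.032, 0.001, -0.0]
contact_force: [0.7, 0.3, 0.2]
gripper_width: 0.2
grasp_force: 0.0
```

```bash
cat > st.py <<'E'
from h import *
s=arm.read_state();r=R.from_quat(s["ee_rot"]);print(s["clock"],s["position"].round(1),r.as_matrix().round(3).tolist(),s["contact_force"].round(1),round(s["gripper_width"],1),s["grasp_force"],s["joints"].round(2))
E
python3 st.py
```

```text
3.05 [516.1 111.8 231.8] [[0.998, 0.065, 0.001], [0.065, -0.998, 0.0], [0.001, -0.0, -1.0]] [0.7 0.3 0.2] 0.2 0.0 [ 0.52  0.22 -0.23  0.   -1.12  1.11]
```

>>> arm_command(
  rows=[
    {"grip": 0, "linear": [0, 0, 0], "rot": [0, 0, 0]},
    {"grip": 0, "linear": [0, 0, 40], "rot": [0, 0, 0]},
    {"grip": 0, "linear": [0, 0, 80], "rot": [0, 0, 0]},
    {"grip": 0, "linear": [0, 0, 105], "rot": [0, 0, 0]},
    {"grip": 0, "linear": [0, 0, 105], "rot": [0, 0, 0]},
  ],
)

```text
clock: 3.68
position: [512.7, 113.3, 124.5]
ee_rot: [0.999, 0.032, -0.003, 0.001]
contact_force: [-2.9, -1.0, -2.2]
gripper_width: 0.2
grasp_force: 1.8
```

```bash
python3 - <<'E'
from h import *
s=imaging.get_image("side");cv2.imwrite("pics/c.png",cv2.resize(s["frame"][120:300,220:400,::-1],(600,600)))
E
python3 st.py
```

```text
3.725 [513.  113.3 125.4] [[0.998, 0.065, -0.005], [0.065, -0.998, -0.002], [-0.005, 0.002, -1.0]] [-4.3 -0.8 -2. ] 0.0 1.7475399747490883 [ 0.53  0.32 -0.38 -0.   -0.87  1.11]
```

View pics/c.png

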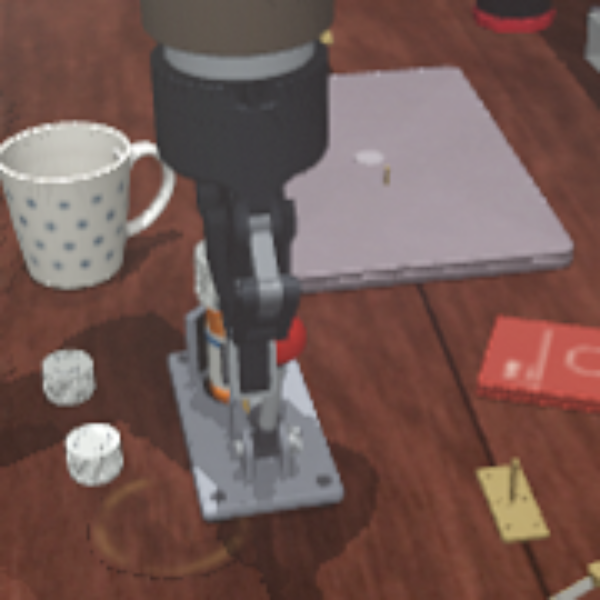

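>>> arm_command(
  rows=[
    {"grip": 0, "linear": [0, 10, 0], "rot": [0, 0, 0]},
    {"grip": 0, "linear": [0, 23, 0], "rot": [0, 0, 0]},
    {"grip": 0, "linear": [14, 23, 0], "rot": [0, 0, 0]},
    {"grip": 0, "linear": [14, 23, 0], "rot": [0, 0, 0]},
  ],
)

```text
clock: 4.22
position: [532.3, 91.5, 127.0]
ee_rot: [0.999, 0.032, 0.001, -0.0]
contact_force: [0.2, 0.9, 0.3]
gripper_width: -0.0
grasp_force: 0.0
```

>>> arm_command(
  rows=[
    {"grip": 0, "linear": [0, -15, 0], "rot": [0, 0, 0]},
    {"grip": 0, "linear": [0, -30, 0], "rot": [0, 0, 0]},
    {"grip": 0, "linear": [0, -45, 0], "rot": [0, 0, 0]},
    {"grip": 0, "linear": [0, -60, 0], "rot": [0, 0, 0]},
    {"grip": 0, "linear": [0, -72, 0], "rot": [0, 0, 0]},
    {"grip": 0, "linear": [0, -83, 0], "rot": [0, 0, 0]},
    {"grip": 0, "linear": [0, -92, 0], "rot": [0, 0, 0]},
    {"grip": 0, "linear": [0, -98, 0], "rot": [0, 0, 0]},
    {"grip": 0, "linear": [0, -98, 0], "rot": [0, 0, 0]},
  ],
)

```text
clock: 5.35
position: [524.4, 188.5, 127.9]
ee_rot: [0.999, 0.033, 0.0, 0.002]
contact_force: [1.7, -7.7, 6.9]
gripper_width: -0.2
grasp_force: 3.9
```

>>> arm_command(
  rows=[
    {"grip": 0, "linear": [0, -3, 0], "rot": [0, 0, 0]},
    {"grip": 0, "linear": [0, -6, 0], "rot": [0, 0, 0]},
    {"grip": 0, "linear": [0, -6, 0], "rot": [0, 0, 0]},
  ],
)

```text
clock: 5.72
position: [524.0, 192.2, 127.7]
ee_rot: [0.999, 0.033, -0.0, 0.003]
contact_force: [3.5, -13.9, 6.8]
gripper_width: 0.0
grasp_force: 7.6
```

```bash
python3 - <<'E'
from h import *
s=imaging.get_image("side");cv2.imwrite("pics/d.png",cv2.resize(s["frame"][120:300,220:400,::-1],(600,600)))
E
python3 st.py
```

```text
5.775 [524.  192.1 127.7] [[0.998, 0.065, -0.0], [0.065, -0.998, -0.007], [-0.001, 0.007, -1.0]] [  3.6 -14.    6.2] 0.3 7.526450157165527 [ 0.64  0.37 -0.3   0.01 -0.9   0.99]
```

View pics/d.png

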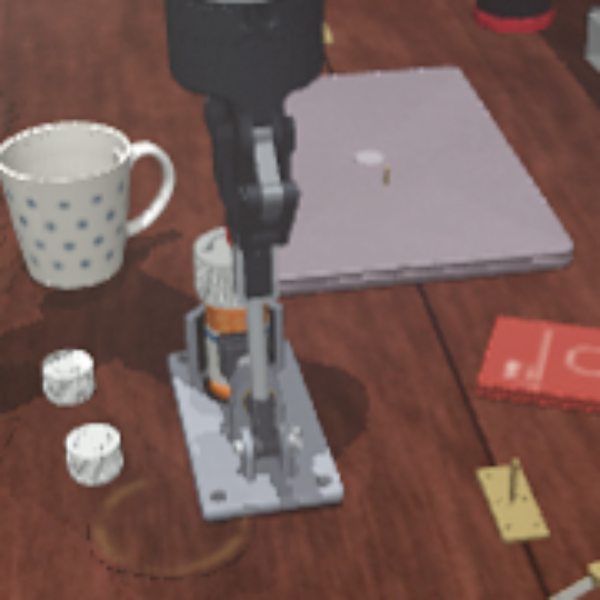

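The lever now leans past upright towards the bottle (knob hidden behind the finger at about (230,235) of the crop), with 14 N on the tool. I'll push a little further to confirm the stop.

>>> arm_command(
  rows=[
    {"grip": 0, "linear": [0, -3, 0], "rot": [0, 0, 0]},
    {"grip": 0, "linear": [0, -6, 0], "rot": [0, 0, 0]},
    {"grip": 0, "linear": [0, -6, 0], "rot": [0, 0, 0]},
  ],
)

```text
clock: 6.15
position: [523.6, 193.8, 127.6]
ee_rot: [0.999, 0.032, -0.002, 0.007]
contact_force: [9.5, -28.0, 7.1]
gripper_width: -0.3
grasp_force: 14.4
```

>>> arm_command(
  rows=[
    {"grip": 0, "linear": [0, 20, 0], "rot": [0, 0, 0]},
    {"grip": 0, "linear": [0, 45, 0], "rot": [0, 0, 0]},
    {"grip": 0, "linear": [0, 70, 0], "rot": [0, 0, 0]},
    {"grip": 0, "linear": [0, 95, 0], "rot": [0, 0, 0]},
    {"grip": 0, "linear": [0, 112, 0], "rot": [0, 0, 0]},
    {"grip": 0, "linear": [0, 112, 0], "rot": [0, 0, 0]},
    {"grip": 0, "linear": [0, 112, -50], "rot": [0, 0, 0]},
    {"grip": 0, "linear": [0, 112, -100], "rot": [0, 0, 0]},
    {"grip": 0, "linear": [0, 112, -100], "rot": [0, 0, 0]},
  ],
)

```text
clock: 7.28
position: [533.1, 91.5, 231.2]
ee_rot: [0.999, 0.033, 0.005, -0.002]
contact_force: [-0.3, 0.4, 0.0]
gripper_width: 0.3
grasp_force: 0.0
```

```bash
python3 - <<'E'
from h import *
s=imaging.get_image("side");t=imaging.get_image("top")
a=cv2.resize(s["frame"][150:310,220:380,::-1],(400,400));b=cv2.resize(t["frame"][180:280,300:400,::-1],(400,400))
cv2.imwrite("pics/e.png",np.hstack([a,b]))
def best(p,n): return min(models.tip_of(p,"cap_top"),key=lambda d:np.hypot(*(np.array(d["pixel"])-n)))["pixel"]
A=best(s,(288,192));B=best(t,(331,228));print(A,B,tri([ray(s,A),ray(t,B)]),onz(ray(t,B),110))
E
python3 st.py
```

```text
[239.8, 228.6] [331.2, 227.8] (array([471.66519319, 267.83316132,  58.71384896]), [np.float64(53.63754083145485), np.float64(53.6375408314549)]) [518.82969582 276.3473118  110.        ]
7.475 [529.8  89.8 225.1] [[0.998, 0.065, -0.002], [0.065, -0.998, -0.001], [-0.002, 0.0, -1.0]] [ 0.2  0.2 -0.7] 0.4 0.0 [ 0.47  0.24 -0.22 -0.   -1.12  1.17]
```

View pics/e.png

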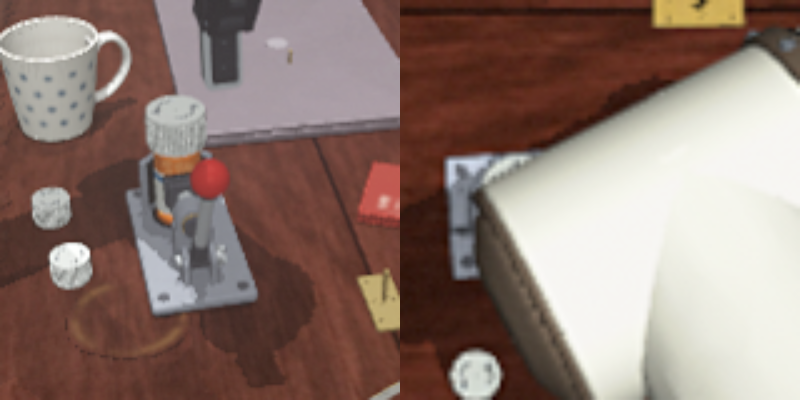

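```bash
python3 - <<'E'
from h import *
s=imaging.get_image("side")
for a in((290.3,192.8),(291,193.5)): print(onz(ray(s,a),110))
for o in((519.3,279.6),(517,275)): print(proj(s,(*o,110)),proj(s,(*o,80)))
f=s["frame"];cv2.imwrite("pics/f.png",cv2.resize(f[180:225,265:315,::-1],(600,540),interpolation=cv2.INTER_CUBIC))
E
```

```text
[522.72484917 282.9657408  110.        ]
[523.79084068 279.97010901 110.        ]
[288.7284057  193.78684799] [289.35924786 206.91376728]
[287.78284324 195.04402595] [288.43371386 208.21346587]
```

View pics/f.png

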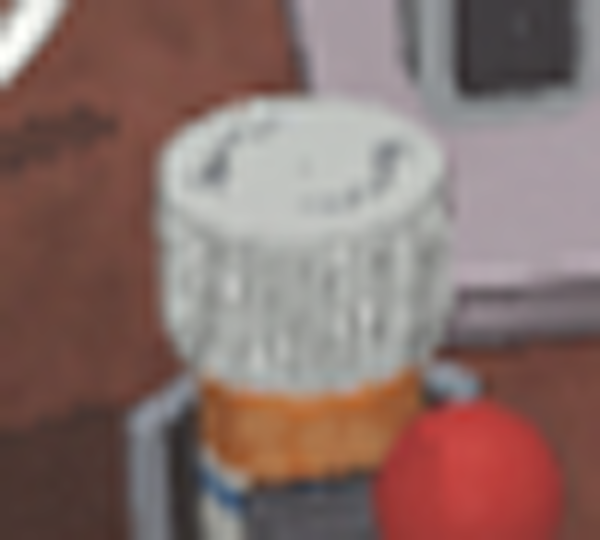

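The cap sits at about (290,194) in the side view and the lever is back at rest. Moving above the cap with the gripper open.

>>> arm_command(
  rows=[
    {"grip": 0.5, "linear": [0, -40, 0], "rot": [0, 0, 0]},
    {"grip": 1, "linear": [1, -90, 0], "rot": [0, 0, 0]},
    {"grip": 1, "linear": [2, -140, 0], "rot": [0, 0, 0]},
    {"grip": 1, "linear": [2, -190, 0], "rot": [0, 0, 0]},
    {"grip": 1, "linear": [2, -190, 40], "rot": [0, 0, 0]},
    {"grip": 1, "linear": [2, -190, 80], "rot": [0, 0, 0]},
    {"grip": 1, "linear": [2, -190, 85], "rot": [0, 0, 0]},
    {"grip": 1, "linear": [2, -190, 85], "rot": [0, 0, 0]},
  ],
)

```text
clock: 8.52
position: [520.8, 279.3, 141.5]
ee_rot: [0.999, 0.032, 0.0, 0.0]
contact_force: [0.3, 0.5, 1.3]
gripper_width: 85.0
grasp_force: 0.0
```

```bash
python3 st.py; python3 - <<'E'
from h import *
s=imaging.get_image("side");f=s["frame"]
cv2.imwrite("pics/g.png",cv2.resize(f[130:250,230:350,::-1],(600,600)))
E
```

```text
8.525 [520.8 279.3 141.5] [[0.998, 0.065, 0.0], [0.065, -0.998, -0.001], [0.0, 0.001, -1.0]] [0.3 0.5 1.3] 85.0 0.0 [ 0.77  0.4  -0.2   0.   -0.96  0.87]
```

View pics/g.png

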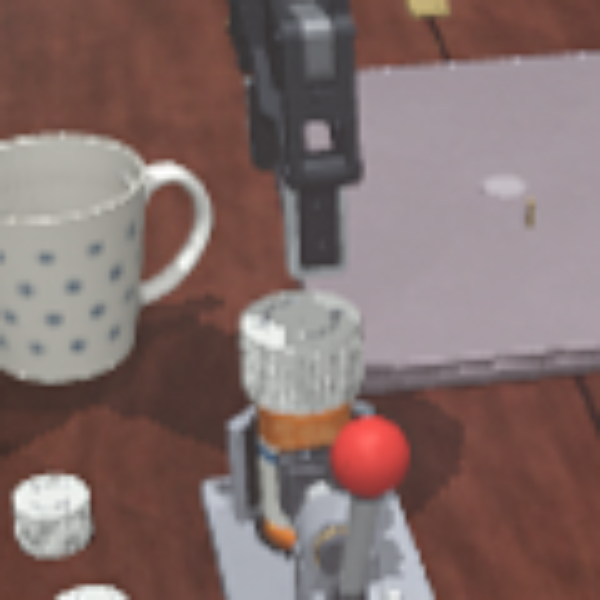

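```bash
python3 - <<'E'
from h import *
s=imaging.get_image("side")
for X in((524.5,222.4,154.5),(520.8,279.3,110),(520.8,279.3,80)): print((proj(s,X)-[230,130])*5)
E
```

```text
[318.77786345 287.67087128]
[297.54734432 318.98480968]
[300.63332065 384.62443434]
```

>>> arm_command(
  rows=[
    {"grip": 1, "linear": [1.5, 0, 25], "rot": [0, 0, 0]},
    {"grip": 1, "linear": [1.5, 0, 50], "rot": [0, 0, 0]},
    {"grip": 1, "linear": [1.5, 0, 63], "rot": [0, 0, 0]},
    {"grip": 1, "linear": [1.5, 0, 63], "rot": [0, 0, 0]},
    {"grip": 0.4, "linear": [1.5, 0, 63], "rot": [0, 0, 0]},
    {"grip": 0.3, "linear": [1.5, 0, 63], "rot": [0, 0, 0]},
    {"grip": 0.2, "linear": [1.5, 0, 63], "rot": [0, 0, 0]},
    {"grip": 0, "linear": [1.5, 0, 63], "rot": [0, 0, 0]},
    {"grip": 0, "linear": [1.5, 0, 63], "rot": [0, 0, 0]},
  ],
)

```text
clock: 9.75
position: [522.4, 279.5, 79.1]
ee_rot: [0.999, 0.032, 0.001, -0.0]
contact_force: [0.3, -0.4, 5.6]
gripper_width: 46.4
grasp_force: 60.7
```

>>> arm_command(
  rows=[
    {"grip": 0, "linear": [0, 0, 2], "rot": [0, 0, 0]},
    {"grip": 0, "linear": [0, 0, 4], "rot": [0, 0, 0]},
    {"grip": 0, "linear": [0, 0, 6], "rot": [0, 0, 0]},
    {"grip": 0, "linear": [0, 0, 6], "rot": [0, 0, 0]},
  ],
)

```text
clock: 10.25
position: [522.4, 279.5, 73.8]
ee_rot: [0.999, 0.032, 0.001, -0.0]
contact_force: [-1.8, -2.3, 10.6]
gripper_width: 46.0
grasp_force: 61.2
```

>>> arm_command(
  rows=[
    {"grip": 0, "linear": [0, 0, 0.5], "rot": [0, 0, 0]},
    {"grip": 0, "linear": [0, 0, 0.5], "rot": [0, 0, -0.12]},
    {"grip": 0, "linear": [0, 0, 0.5], "rot": [0, 0, -0.24]},
    {"grip": 0, "linear": [0, 0, 0.5], "rot": [0, 0, -0.36]},
    {"grip": 0, "linear": [0, 0, 0.5], "rot": [0, 0, -0.48]},
    {"grip": 0, "linear": [0, 0, 0.5], "rot": [0, 0, -0.6]},
    {"grip": 0, "linear": [0, 0, 0.5], "rot": [0, 0, -0.72]},
    {"grip": 0, "linear": [0, 0, 0.5], "rot": [0, 0, -0.84]},
    {"grip": 0, "linear": [0, 0, 0.5], "rot": [0, 0, -0.96]},
    {"grip": 0, "linear": [0, 0, 0.5], "rot": [0, 0, -1.07]},
  ],
)

```text
clock: 11.5
position: [523.0, 282.3, 74.0]
ee_rot: [0.842, 0.539, 0.003, -0.001]
contact_force: [-4.2, 5.8, 10.2]
gripper_width: 46.1
grasp_force: 61.2
```

>>> arm_command(
  rows=[
    {"grip": 0, "linear": [0, 0, 0], "rot": [0, 0, 0]},
    {"grip": 0, "linear": [0, 0, 0], "rot": [0, 0, 0]},
  ],
)

```text
clock: 11.75
position: [522.8, 282.2, 74.0]
ee_rot: [0.843, 0.538, 0.003, -0.001]
contact_force: [-5.2, 5.1, 10.6]
gripper_width: 45.7
grasp_force: 61.3
```

```bash
python3 st.py; python3 - <<'E'
from h import *
print(arm.read_state()["wrist_torque"])
s=imaging.get_image("side");f=s["frame"]
cv2.imwrite("pics/h.png",cv2.resize(f[130:250,230:350,::-1],(600,600)))
E
```

```text
11.75 [522.8 282.2  74. ] [[0.422, 0.907, 0.004], [0.907, -0.422, 0.005], [0.006, 0.002, -1.0]] [-5.2  5.1 10.6] 45.7 61.32014762610197 [ 0.77  0.48 -0.27 -0.   -0.81  1.94]
[1.30661936 1.19148201 0.02489389]
```

View pics/h.png

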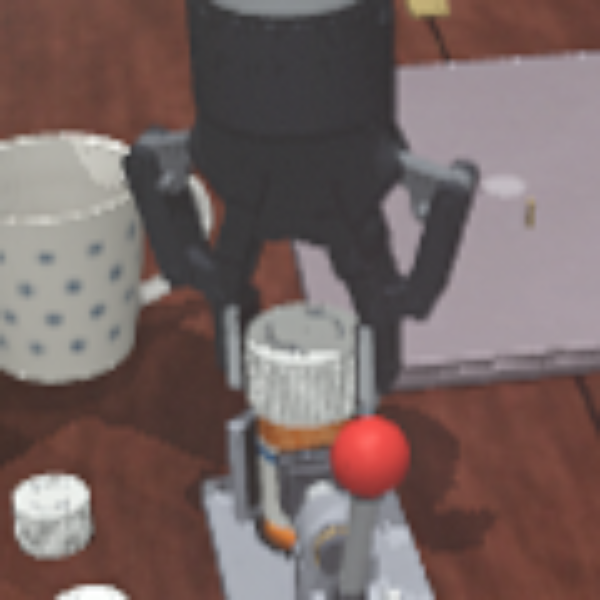

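The fingers hold the cap at about (302,365) of the crop, the bottle's label has not turned, and the lever is at rest. Lifting.

>>> arm_command(
  rows=[
    {"grip": 0, "linear": [0, 0, -4], "rot": [0, 0, 0]},
    {"grip": 0, "linear": [0, 0, -8], "rot": [0, 0, 0]},
    {"grip": 0, "linear": [0, 0, -12], "rot": [0, 0, 0]},
    {"grip": 0, "linear": [0, 0, -15], "rot": [0, 0, 0]},
  ],
)

```text
clock: 12.3
position: [521.5, 280.1, 85.9]
ee_rot: [0.844, 0.537, 0.0, -0.001]
contact_force: [-0.6, 4.8, -4.5]
gripper_width: 46.1
grasp_force: 61.9
```

>>> arm_command(
  rows=[
    {"grip": 0, "linear": [0, 0, -10], "rot": [0, 0, 0]},
    {"grip": 0, "linear": [0, 0, -22], "rot": [0, 0, 0]},
    {"grip": 0, "linear": [0, 0, -36], "rot": [0, 0, 0]},
    {"grip": 0, "linear": [0, 0, -52], "rot": [0, 0, 0]},
    {"grip": 0, "linear": [0, 0, -70], "rot": [0, 0, 0]},
    {"grip": 0, "linear": [0, 0, -84], "rot": [0, 0, 0]},
    {"grip": 0, "linear": [0, 0, -92], "rot": [0, 0, 0]},
    {"grip": 0, "linear": [0, 0, -92], "rot": [0, 0, 0]},
    {"grip": 0, "linear": [0, 0, -92], "rot": [0, 0, 0]},
    {"grip": 0, "linear": [0, 0, -92], "rot": [0, 0, 0]},
  ],
)

```text
clock: 13.55
position: [521.5, 279.0, 178.1]
ee_rot: [0.843, 0.537, -0.001, 0.0]
contact_force: [-0.5, 0.3, -0.3]
gripper_width: 45.9
grasp_force: 62.4
```

```bash
python3 st.py; python3 - <<'E'
from h import *
s=imaging.get_image("side");f=s["frame"]
cv2.imwrite("pics/i.png",cv2.resize(f[90:250,220:380,::-1],(600,600)))
E
```

```text
13.55 [521.5 279.  178.1] [[0.423, 0.906, -0.001], [0.906, -0.423, -0.001], [-0.001, -0.001, -1.0]] [-0.5  0.3 -0.3] 45.9 62.44482083246112 [ 0.76  0.37 -0.15 -0.   -1.05  1.94]
```

View pics/i.png

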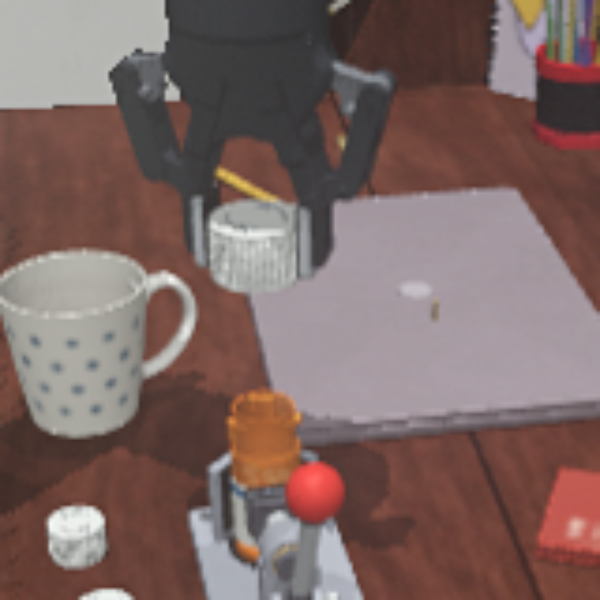

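The cap is held level at (253,245) of the crop, above the open upright bottle at (265,435). The lever is at rest.

```bash
python3 -c "
from bench import job
print(job.job_done())"
```

```text
the job is handed in; nothing more can be done
None
```

I handed the job in with the bottle clamped upright and open, the lever back at rest, and the cap held level about 8 cm above the mouth; no verdict came back, and the mug, clock and notebook were not touched.

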